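# Refit the fuses and hold in the overload reset of a planer starter

### The job

The planer's starter tripped after two fuses blew: plug the renewed fuse carriers fully home into the ways of the fuse base that bear their colour and dots, carrier 1 (red) first, then carrier 2 (yellow). Then take the red-and-yellow insulated screwdriver from the rack, reach it down through the blue-ringed hole in the clear touch guard, push the recessed blue reset button right in, and finish with the gripper still holding the screwdriver and the button pressed in. Leave the red test button alone and do not disturb the other screwdrivers, the tape measure or the glue bottle.

Things in the scene. Friction and masses are not known exactly. Their poses are not given: they have to be found in the camera images.
- way1 (a point): way 1 of the fuse base: centre of the mouth of its rectangular pocket, in the base's flat black top (33 mm above the bench); a red label with one white dot at each end. Pocket 58 mm along this point's x, 22 mm along its y, 20 mm deep, 2 mm chamfer. Axes as the panel's
- way2 (a point): way 2 of the fuse base: the same, yellow label with two dots, 36 mm beside way 1 towards the panel's -y. The next way (36 mm further, blue, three dots) is already filled by a carrier that stands as high as a seated carrier 1 and stays there
- carrier1: fuse carrier 1, loose, upright on the bench; origin: centre of its underside, x its long axis (both ways alike). Black tongue 54 (x) x 18 (y) mm, 16 high, foot rounded 4; black flange 72 x 26 from 16 to 32; red pull grip 40 (x) x 16 (y) from 32 to 66, one white dot on top. 70 g. Gripped by the ends of the grip (along x) it clears its neighbours. Home: flange on the base top, underside 16 mm below the mouth
- carrier2: fuse carrier 2: the same shape, yellow grip with two white dots
- panel: starter panel, a 260 (x) x 300 (y) mm plate flat on the bench, fixed; origin under its centre. On it (mm): black fuse base 104 x 118 at (-10, 70), top at 33; contactor 84 x 55 at (52, -75), 105 high; overload relay at (-36, -75), white front at 88, over it a clear guard 80 x 90 x 4 on pillars, top at 102 (caps 105); wiring duct x 100 to 128, 45 high; terminals x -127 to -85, 43 high
- reset_hole (a point): centre of the 16 mm round hole in the touch guard, at the guard's top face, ringed in blue, straight above the blue reset button. The button lies in a 14 mm round well in the relay's front (mouth 14 mm below this point), its top 22 mm below this point
- reset_button_top (a point): centre of the top of the blue reset button, 10.4 mm in diameter; moves down with it
- reset_button (a joint): how far the reset button is pushed in, m: 0 out, 0.005 fully in. A spring pushes back: about 1 N at the start, 5.6 N fully in
- test_hole (a point): the other 16 mm hole in the guard, ringed in red, 26 mm from the reset hole towards the panel's -y: above the red test button, built as the reset button
- test_button (a joint): how far the red test button is pushed in, m: 0 out, 0.005 fully in
- insulated_driver: insulated screwdriver, red handle, yellow collar and bands, 156 mm long, 80 g, loose, tip down in the wooden rack. Origin: the tip; z runs up the tool. Shaft 6 mm in diameter, 70 long; collar 29 in diameter from 70 to 78; handle 24 in diameter from 78 to 156. The collar rests on the rack top, 92 above the bench, the shaft in a 10 mm hole; lift it 75 to clear the board
- driver_tip (a point): tip of the insulated screwdriver
- driver_grip (a point): point on the insulated screwdriver's axis 120 mm above the tip, mid-handle, where it is gripped
- rack: wooden screwdriver rack fixed to the bench, 190 (x) x 56 (y), 92 mm high (foot board 80 wide), origin under its centre; three holes in a row along its x at -55, 0 and 55 mm hold the three screwdrivers in any order
- green_driver: screwdriver of the same size with green handle, in the rack; bystander. Origin: its tip
- black_driver: screwdriver of the same size with black handle, in the rack; bystander. Origin: its tip
- tape_measure: orange tape measure lying flat, 72 mm across, 35 mm high; bystander. Origin under its centre
- glue_bottle: white glue bottle with orange cap, 68 mm in diameter, 190 mm high; bystander. Origin under its centre
Mind the look-alikes: they are no part of the job. Of the things that look like the insulated_driver, the larger one is meant. Leave any turquoise look-alike of the carrier2 alone.

How it is judged:
By the outcome, as a careful person would: the job done as asked, in the order asked, and still so for the second after the job is handed in, while the arm keeps its last pose, push and grip.
It also fails if it takes over 64 s, if anything falls off the work surface, if the arm or the gripper's body presses on something with over 40 N, if the wrist force passes 120 N, or if a joint passes its speed limit or range.

### The arm

A 6-joint arm with a two-finger parallel gripper is mounted at the origin on the work surface. World frame = base frame: x ahead of the robot, y to its left, z up, the work surface at z = 0. Lengths are in m, angles in rad, forces in N, time in s.
With the tool pointing down it reaches from about 0.275 to 0.875 m from the base axis. Payload 12.5 kg.
Tool frame: the origin (TCP) lies on the centre line of the jaws, within the pads' length; the fingertips stand r.finger_overhang ahead of it and the grasp point (between the pads) lies 3 mm ahead of it (r.finger_overhang is the distance from the TCP to the fingertips, in m); z points along the fingers, y is the direction in which the jaws open and shut (so a half turn about z gives the same grasp; the last joint's range is limited). The gripper opens to 85 mm and grips with 20 to 120 N. Pads are 22 mm wide; open, the fingers measure 114 mm over their backs; the gripper's body (76 mm by 85 mm) begins 54 mm behind the grasp point. The pads swing forward as they close: fully open they stand 13 mm farther back than shut.
Start: joints at [-1.192, 0.351, 1.652, -0, 1.139, -0.085], TCP at [0.246, -0.492, 0.253] pointing down, gripper open.
Joint ranges: [-2.75, 2.75], [-0.79, 2.1], [0.01, 2.65], [-1.57, 4.71], [0.07, 3.14], [-2.87, 2.87]. Speed limits (rad/s): [2.22, 2.22, 2.79, 3.14, 3.14, 3.14].

### API

Orientations are given as a unit quaternion [x, y, z, w].
In Python, from cell import r, optics gives the robot as it stands. The module is installed in compiled form; this text tells all that it offers. Calls block until the motion is done:
- r.move_to(position, orientation): joint-space move of the TCP to a pose.
- r.move_linear(position, rot=None, vel=0.15): straight line of the TCP; rot=None keeps the orientation; vel is the mean speed in m/s.
- r.set_joints(angles): joint-space move.
- r.set_gripper(opening, squeeze=None): opening from 0.0 (shut) to 1.0 (fully open); squeeze is the grip in N (None keeps the last); returns when the fingers have stopped.
- r.sleep(seconds).
- r.inverse_kinematics(position, orientation): joint angles nearest the present ones, or None.
- optics.get_image(name): name is "scene" or "side" or "wrist"; returns a dict with "pixels" (400x640x3 uint8, red, green, blue), "depth" (400x640 float32, m along the optical axis (not along the pixel's ray), 0 where there is no reading), "fx", "fy", "cx", "cy" (pixels), "D" ([k1, k2, p1, p2, k3] as OpenCV has them; the pictures are not rectified), "camera_from_world" (4x4, takes a point from world to camera coordinates); the wrist camera has in their place "mount" (4x4, takes a point from camera to tool coordinates, whose origin is the TCP and whose axes are the flange's). Camera axes: x right, y down, z forward; pixel columns grow to the right and rows downward; lengths in m; the calibration is good to about 2 mm. A picture is of the moment at which its call begins: read the wrist's pose just before it.
A pose or a line that the arm cannot do raises r.PlanningError and nothing moves.
- r.hand_in(): hands the job in, once; it reports no verdict.
Readings, each from a call of its own:
- r.current_t(): time.
- r.current_q(): joint angles.
- r.current_qvel(): joint speeds.
- r.current_effort(): joint torques, N m.
- r.current_tool_pos(): TCP position.
- r.current_ee_rot(): TCP orientation.
- r.current_contact_force(): force on the tool from outside, world axes, zero at the start.
- r.current_torque(): the same for the moment, N m.
- r.current_opening(): opening from 0.0 (shut) to 1.0 (fully open).
Only numpy, scipy, OpenCV 4.12 (cv2) and the standard library are available. Lean on these libraries where they do the work, as an engineer would, in place of code of your own. Each camera call takes 0.05 s, during which the arm holds its last target. There are 200 camera calls.

## Working session

There is one attempt and no reset: what is moved stays moved. The work goes in short steps, each a Python script; the robot and the scene stay as the last script left them, time stands still between calls to the robot, and variables do not carry over. Pictures are saved under pics/ and viewed, about 8 in all and at most 12, crops included, and the job is handed in when it is done.

```bash
mkdir -p pics
cat > h.py <<'E'
from cell import r, optics
import numpy as np, cv2
from scipy.spatial.transform import Rotation as R
def shot(name):
    p=np.array(r.current_tool_pos()); q=np.array(r.current_ee_rot())
    d=optics.get_image(name)
    if 'mount' in d:
        T=np.eye(4); T[:3,:3]=R.from_quat(q).as_matrix(); T[:3,3]=p
        W=T@np.array(d['mount'])
    else: W=np.linalg.inv(np.array(d['camera_from_world']))
    d['W']=W; d['K']=np.array([[d['fx'],0,d['cx']],[0,d['fy'],d['cy']],[0,0,1.]])
    return d
def cloud(d):
    h,w=d['depth'].shape
    u,v=np.meshgrid(np.arange(w),np.arange(h))
    n=cv2.undistortPoints(np.stack([u,v],-1).reshape(-1,1,2).astype(np.float64),d['K'],np.array(d['D'])).reshape(h,w,2)
    z=d['depth']; P=np.stack([n[...,0]*z,n[...,1]*z,z],-1)
    P=P@d['W'][:3,:3].T+d['W'][:3,3]; P[z==0]=np.nan
    return P
def ray(d,uv,z):
    n=cv2.undistortPoints(np.array(uv,float).reshape(-1,1,2),d['K'],np.array(d['D'])).reshape(-1,2)
    v=np.c_[n,np.ones(len(n))]@d['W'][:3,:3].T; o=d['W'][:3,3]
    return o+v*((z-o[2])/v[:,2])[:,None]
def proj(d,X):
    C=np.linalg.inv(d['W']); 
    return cv2.projectPoints(np.array(X,float).reshape(-1,3),cv2.Rodrigues(C[:3,:3])[0],C[:3,3],d['K'],np.array(d['D']))[0].reshape(-1,2)
def save(d,n,crop=None,s=1):
    im=d['pixels'][...,::-1]
    if crop: u0,v0,u1,v1=crop; im=im[v0:v1,u0:u1]
    cv2.imwrite('pics/'+n,cv2.resize(im,None,fx=s,fy=s,interpolation=cv2.INTER_CUBIC))
def down(a): # tool down, jaw axis (tool y) along world angle a
    y=np.array([np.cos(a),np.sin(a),0]); z=np.array([0,0,-1.])
    return R.from_matrix(np.c_[np.cross(y,z),y,z]).as_quat()
E
python3 - <<'E'
from h import *
import pickle
D={}
for n in('scene','side','wrist'):
    d=shot(n); D[n]=d; print(n,d['W'].round(3).tolist(),d['fx'])
a=np.vstack([D['scene']['pixels'],D['side']['pixels']])
save(D['scene'],'scene.png',None,1.25); save(D['side'],'side.png',None,1.25)
pickle.dump(D,open('d0.pkl','wb'))
print(r.current_t(),r.finger_overhang,r.current_ee_rot(),r.current_opening())
E
```

```text
scene [[0.016, 0.701, -0.713, 1.403], [1.0, -0.013, 0.009, -0.036], [-0.003, -0.713, -0.701, 0.975], [0.0, 0.0, 0.0, 1.0]] 467.0626318828466
side [[-0.984, -0.077, 0.164, 0.37], [-0.18, 0.511, -0.841, 0.899], [-0.019, -0.856, -0.516, 0.648], [0.0, 0.0, 0.0, 1.0]] 370.97067798934194
wrist [[0.447, -0.853, -0.27, 0.316], [-0.894, -0.427, -0.135, -0.457], [-0.0, 0.302, -0.953, 0.374], [0.0, 0.0, 0.0, 1.0]] 328.4828485349001
0.15 0.022 [ 9.73231938e-01  2.29824784e-01 -6.57410681e-05 -4.00269774e-04] 1.0001882580840333
```

View pics/scene.png

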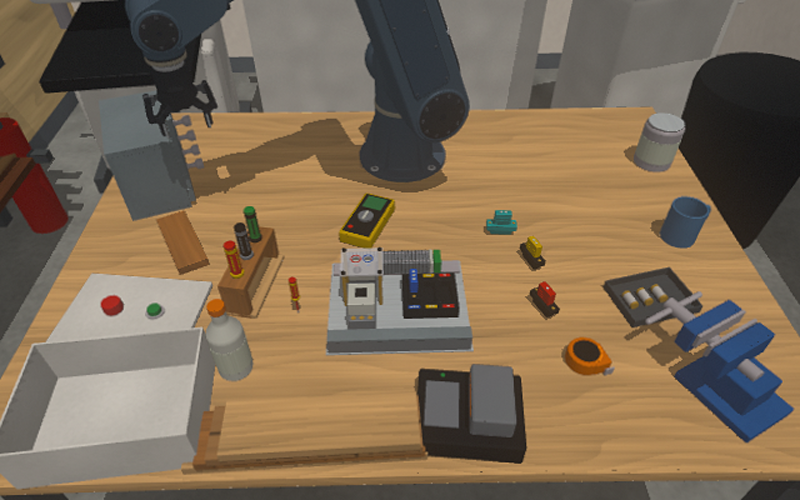

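View pics/side.png

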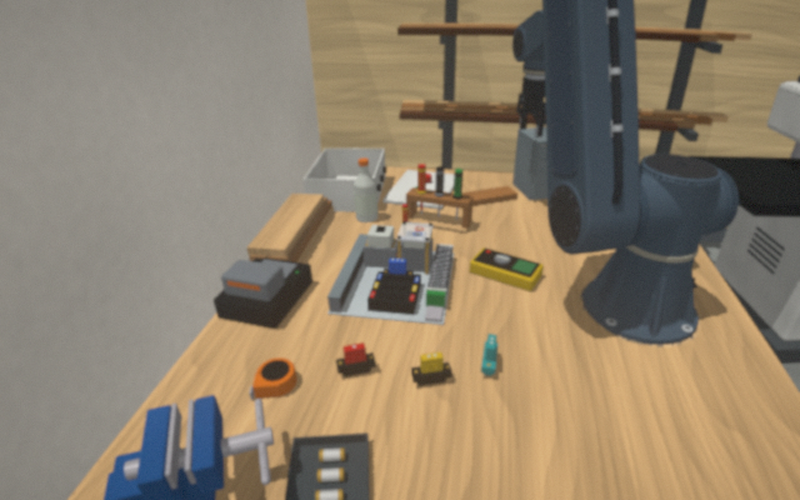

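The scene view (800x500) shows the red carrier at (544,298), yellow at (533,252), a turquoise look-alike at (501,222), and the fuse base at (430,292). In the rack there are red/yellow (232,258), black (242,240) and green (251,222) drivers. A small red/yellow driver stands at (294,292); the larger one, in the rack, is the one meant.

Run:
```python
from h import *
import pickle
D=pickle.load(open('d0.pkl','rb')); d=D['scene']; P=cloud(d)
for n,u,v in[('red',544,292),('yel',533,246),('turq',501,215),('drvtop',231,246),('small',293,282),('blk',242,229),('grn',250,211),('fusebase',432,290),('guard',360,265),('contactor',361,291),('tape',586,350),('bottle',216,307),('meter',367,217),('panelcornerR',468,345),('panelcornerL',330,345),('charger',470,400)]:
    u=int(u/1.25);v=int(v/1.25); print(n,np.nanmedian(P[v-1:v+2,u-1:u+2].reshape(-1,3),0).round(3))
hsv=cv2.cvtColor(d['pixels'],cv2.COLOR_RGB2HSV)
# wrist overview pose options
for n,p in[('carr',(0.5,0.25,.35))]:
    for a in np.arange(-180,180,45): 
        q=r.inverse_kinematics(p,down(np.radians(a))); print(a,None if q is None else np.round(q,2))
print(np.array(D['wrist']['mount']).round(3))
```

```text
red [0.584 0.283 0.06 ]
yel [0.445 0.285 0.062]
turq [0.339 0.225 0.062]
drvtop [ 0.555 -0.354  0.177]
small [ 0.587 -0.237  0.104]
blk [ 0.506 -0.341  0.176]
grn [ 0.45  -0.333  0.178]
fusebase [0.538 0.051 0.014]
guard [ 0.541 -0.102  0.102]
contactor [ 0.617 -0.099  0.106]
tape [0.718 0.341 0.038]
bottle [ 0.726 -0.347  0.19 ]
meter [ 0.317 -0.096  0.043]
panelcornerR [0.689 0.116 0.017]
panelcornerL [ 0.693 -0.161  0.028]
charger [0.864 0.097 0.097]
-180 [ 0.38  0.29  1.5  -0.    1.36 -2.76]
-135 [ 0.38  0.29  1.5  -0.    1.36  2.74]
-90 [ 0.38  0.29  1.5  -0.    1.36  1.95]
-45 [ 0.38  0.29  1.5  -0.    1.36  1.17]
0 [ 0.38  0.29  1.5  -0.    1.36  0.38]
45 [ 0.38  0.29  1.5  -0.    1.36 -0.41]
90 [ 0.38  0.29  1.5  -0.    1.36 -1.19]
135 [ 0.38  0.29  1.5  -0.    1.36 -1.98]
[[ 0.    -0.953 -0.302  0.078]
 [ 1.    -0.     0.001 -0.   ]
 [-0.001 -0.302  0.953 -0.121]
 [ 0.     0.     0.     1.   ]]
```

Run:
```python
from h import *
import pickle
t=r.current_t()
r.move_to((0.53,-0.02,0.34),down(np.pi/2)); print(r.current_t()-t); d1=shot('wrist')
t=r.current_t()
r.move_to((0.53,0.25,0.30),down(np.pi/2)); print(r.current_t()-t); d2=shot('wrist')
pickle.dump((d1,d2),open('d1.pkl','wb'))
save(d1,'w1.png',None,1.25); save(d2,'w2.png',None,1.25)
```

```text
2.0083
1.0584000000000002
```

View pics/w1.png

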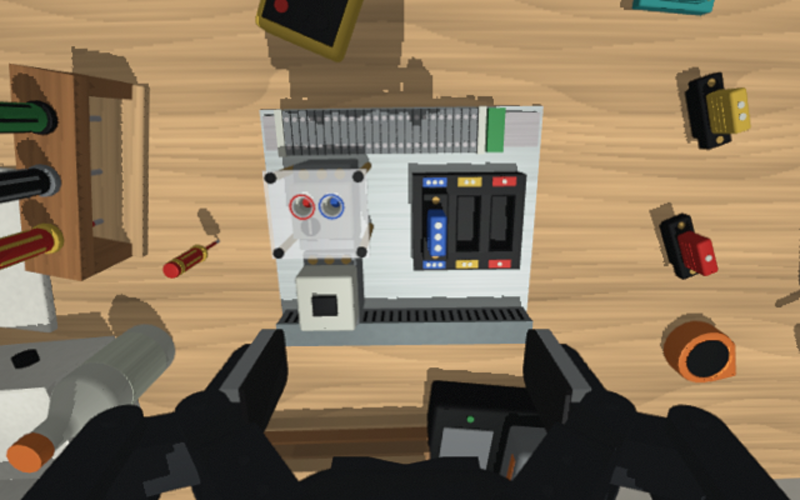

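View pics/w2.png

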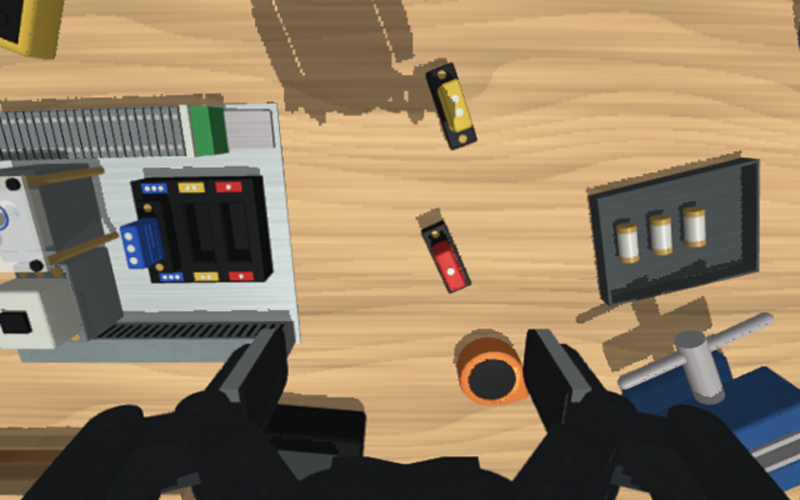

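w1 (800x500): the ways' labels are blue (434,182), yellow (469,182) and red (505,182), with the red one carrying a single dot at right. The blue ring is at (331,207) and the red ring at (303,207). w2: the red carrier is at (446,257), the yellow at (455,105) and the tape at (490,375). The turquoise one lies elsewhere.

```bash
cat >> h.py <<'E'
def hsv(d): return cv2.cvtColor(d['pixels'],cv2.COLOR_RGB2HSV)
RED=lambda h:((h[...,0]<8)|(h[...,0]>172))&(h[...,1]>150)&(h[...,2]>60)
YEL=lambda h:(h[...,0]>19)&(h[...,0]<32)&(h[...,1]>130)&(h[...,2]>90)
BLU=lambda h:(h[...,0]>100)&(h[...,0]<125)&(h[...,1]>120)&(h[...,2]>60)
def blobs(m,lo=8):
    m=cv2.morphologyEx(m.astype(np.uint8),cv2.MORPH_CLOSE,np.ones((3,3)))
    n,l,s,c=cv2.connectedComponentsWithStats(m)
    return [(s[i,4],c[i],l==i) for i in range(1,n) if s[i,4]>=lo]
def carrier(d,xy,rad=.05,z=(.058,.072)):
    P=cloud(d); m=(np.hypot(P[...,0]-xy[0],P[...,1]-xy[1])<rad)&(P[...,2]>z[0])&(P[...,2]<z[1])
    uv=np.argwhere(m)[:,::-1]; X=ray(d,uv,.066)[:,:2]
    (c,s,a)=cv2.minAreaRect((X*1000).astype(np.float32)); 
    if s[0]<s[1]: a+=90
    return np.array(c)/1000,s,(a+90)%180-90,len(X),np.nanmedian(P[m][:,2])
E
python3 - <<'E'
from h import *
import pickle
d1,d2=pickle.load(open('d1.pkl','rb'))
for nm,d in(('w1',d1),('w2',d2)):
    print(nm); H=hsv(d)
    for c,f in(('R',RED),('Y',YEL),('B',BLU)):
        for a,uv,m in blobs(f(H),15):
            p=ray(d,[uv],.033)[0]
            if .40<p[0]<.68 and -.2<p[1]<.13: print(c,a,(uv*1.25).round(1),p.round(4),ray(d,[uv],.102)[0].round(4))
    P=cloud(d); print('heights',np.nanmedian(P[(abs(P[...,0]-.6)<.02)&(abs(P[...,1]-.2)<.03)][:,2]))
    for xy in((.584,.283),(.445,.285)): print(carrier(d,xy))
E
```

```text
w1
R 132 [503.9 180.7] [0.5087 0.082  0.033 ] [0.4997 0.0655 0.102 ]
R 37 [306.6 202.1] [ 0.5308 -0.1241  0.033 ] [ 0.5183 -0.1073  0.102 ]
R 89 [498.9 263. ] [0.5988 0.0829 0.033 ] [0.5753 0.0662 0.102 ]
Y 113 [469.2 181.2] [0.5093 0.046  0.033 ] [0.5002 0.0353 0.102 ]
Y 15 [328.8 260.9] [ 0.596  -0.1044  0.033 ] [ 0.573  -0.0908  0.102 ]
Y 98 [466.9 263.6] [0.5994 0.0475 0.033 ] [0.5758 0.0366 0.102 ]
B 110 [434.4 181.9] [0.5099 0.01   0.033 ] [0.5007 0.0051 0.102 ]
B 76 [336.3 202.1] [ 0.5308 -0.0927  0.033 ] [ 0.5183 -0.081   0.102 ]
B 456 [436.4 231.2] [0.5626 0.0132 0.033 ] [0.5449 0.0078 0.102 ]
B 94 [433.6 263.6] [0.5993 0.0109 0.033 ] [0.5757 0.0059 0.102 ]
heights -2.2918418853656863e-05
(array([0.5805188 , 0.28675449]), (43.374752044677734, 19.151493072509766), 24.637828826904297, 445, np.float64(0.06553164980151682))
(array([0.4388064 , 0.28705548]), (41.40647888183594, 20.379596710205078), 20.35562515258789, 590, np.float64(0.06537503119805552))
w2
R 172 [228.1 186.2] [0.5088 0.0815 0.033 ] [0.499  0.1113 0.102 ]
R 142 [240.7 275.6] [0.5991 0.0826 0.033 ] [0.5732 0.1122 
[... 439 characters left out ...]
 [206.2 275.8] [0.5993 0.0471 0.033 ] [0.5734 0.0831 0.102 ]
Y 15 [ 76.  337.1] [ 0.6705 -0.1076  0.033 ] [ 0.6319 -0.0441  0.102 ]
B 143 [154.  187.3] [0.5094 0.0098 0.033 ] [0.4995 0.0524 0.102 ]
B 35 [  4.2 219. ] [ 0.5396 -0.1493  0.033 ] [ 0.5242 -0.0784  0.102 ]
B 1000 [143.5 242.2] [ 0.5638 -0.011   0.033 ] [0.5441 0.0353 0.102 ]
B 102 [170.9 276.2] [0.5998 0.0104 0.033 ] [0.5738 0.0529 0.102 ]
heights 0.00018518747620929754
(array([0.58008691, 0.28946222]), (41.63350296020508, 15.923184394836426), 24.612001419067383, 471, np.float64(0.06591736283496336))
(array([0.43893173, 0.29025635]), (39.99594497680664, 16.59714126586914), 20.120689392089844, 666, np.float64(0.06592136187713027))
```

```bash
cat >> h.py <<'E'
def F(): return np.array(r.current_contact_force()).round(1)
def pick(xy,yaw,z=.057):
    o=down(yaw); r.move_to((*xy,.14),o); r.move_linear((*xy,z),vel=.15)
    r.set_gripper(0.0,40); print('grip',r.current_opening(),F())
    r.move_linear((*xy,.15),vel=.2); print('lift',r.current_opening(),F(),r.current_t())
def lower(xy,z0,z1,step=.002,fmax=15,vel=.05):
    z=z0
    while z>z1+1e-6:
        z=max(z-step,z1); r.move_linear((*xy,z),vel=vel); f=F()
        if abs(f[2])>fmax: break
    print('lower',z,r.current_tool_pos().round(4) if hasattr(r.current_tool_pos(),'round') else r.current_tool_pos(),f,r.current_t())
    return z
E
python3 - <<'E'
from h import *
w1=np.array([.5539,.0821]); 
pick((.5802,.2890),np.radians(24.6))
r.move_to((*w1,.14),down(.017))
d=shot('wrist'); save(d,'held.png')
print(r.current_t(),carrier(d,w1,.05,(.14,.16)))
r.move_linear((*w1,.098),vel=.12); print(F())   # underside at .041
E
```

```text
grip 0.4620401152458269 [-1.3 -1.3  6. ]
lift 0.4639580024429292 [-0.4  0.4 -1.5] 6.2
7.1 (array([0.56052795, 0.02499569]), (129.6096954345703, 58.23407745361328), 1.0146223306655884, 6624, np.float64(0.14801793549348327))
[-0.4  0.1 -0.7]
```

View pics/held.png

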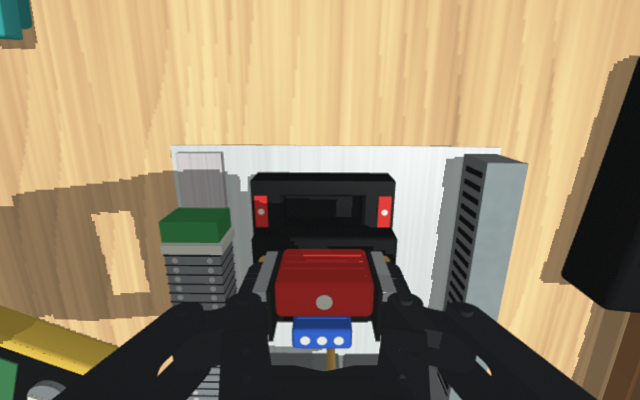

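The held red carrier sits square between the fingers with its dot at (324,302); way 1 with its red labels is at (262,211) and (385,212). Next I check the dot's offset and insert.

Run:
```python
from h import *
w1=np.array([.5539,.0821])
d=shot('wrist'); H=hsv(d)
# dot: bright low-sat blob inside the red grip
m=(H[...,1]<60)&(H[...,2]>110); m[:280]=0; m[330:]=0; m[:,300:350]&=True; m[:,:295]=0; m[:,350:]=0
for a,uv,_ in blobs(m,20): print('dot',a,uv.round(1),ray(d,[uv],.098+.009)[0].round(4))
for a,uv,_ in blobs(RED(H),20): print('R',a,uv.round(1),ray(d,[uv],.033)[0].round(4))
print(r.current_tool_pos(),F())
```

```text
dot 178 [323.7 301.8] [0.5545 0.0839 0.107 ]
R 451 [247.1 230.1] [0.5078 0.0834 0.033 ]
R 383 [398.  229.2] [0.5998 0.0857 0.033 ]
R 6145 [323.8 282.8] [0.5553 0.0477 0.033 ]
[0.55434562 0.08249895 0.09857116] [ 0.3  0.9 -1.1]
```

Run:
```python
from h import *
w1=np.array([.5535,.0826])
z=lower(w1,.098,.086,.012,vel=.06)
z=lower(w1,z,.076,.0025,12)
z=lower(w1,z,.072,.001,15)
```

```text
lower 0.08600000000000001 [0.5533 0.0826 0.0857] [-0.2  0.4 -1. ] 8.0
lower 0.076 [0.5534 0.0826 0.0758] [ 0.5  0.4 -0.5] 9.0
lower 0.073 [0.5536 0.0826 0.0747] [-7.3 -1.2 20.6] 9.75
```

Run:
```python
from h import *
w1=np.array([.5535,.0826])
r.set_gripper(0.8); r.move_linear((*w1,.15),vel=.25)
r.move_to((.53,.12,.20),down(np.pi/2)); 
d=shot('wrist'); save(d,'seat1.png',None,1.25)
P=cloud(d)
def top(xy):
    m=(abs(P[...,0]-xy[0])<.015)&(abs(P[...,1]-xy[1])<.006)&(P[...,2]>.05); return np.nanmedian(P[m][:,2]).round(4),m.sum()
print(top(w1),top((.555,.0106)),carrier(d,w1,.04,(.075,.09)),r.current_t())
```

```text
(np.float64(0.0833), np.int64(680)) (np.float64(0.0834), np.int64(537)) (array([0.55927911, 0.08131459]), (44.34565353393555, 17.770103454589844), 0.6920767426490784, 1026, np.float64(0.08290501255504536)) 11.975
```

View pics/seat1.png

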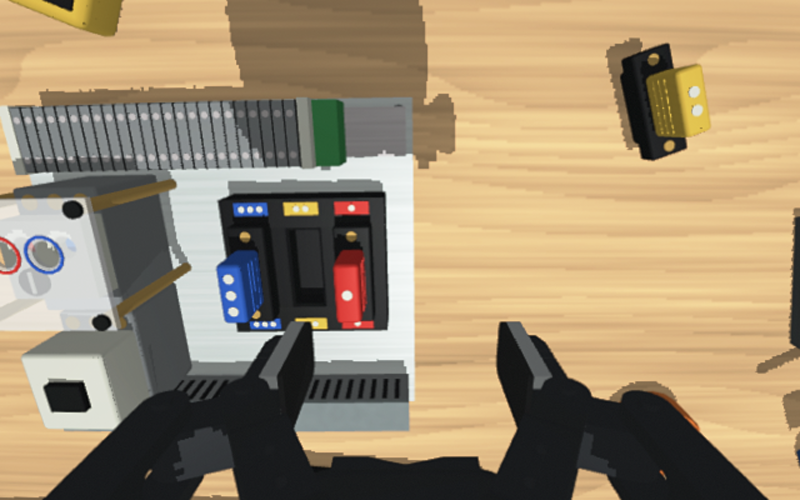

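Carrier 1 is seated: its top is at 83.3 mm, the same as the blue neighbour at 83.4. Carrier 2 next.

Run:
```python
from h import *
w2=np.array([.5541,.0466])
pick((.4388,.2900),np.radians(20.1))
r.move_to((*w2,.14),down(.017))
r.move_linear((*w2,.100),vel=.12)
d=shot('wrist'); H=hsv(d); save(d,'held2.png')
m=(H[...,1]<60)&(H[...,2]>110); m[:270]=0; m[335:]=0; m[:,:270]=0; m[:,380:]=0
for a,uv,_ in blobs(m,20): print('dot',a,uv.round(1),ray(d,[uv],.109)[0].round(4))
for a,uv,_ in blobs(YEL(H),20): print('Y',a,uv.round(1),ray(d,[uv],.033)[0].round(4))
print(r.current_tool_pos(),F(),r.current_t())
```

```text
grip 0.46163499072862796 [-0.5 -0.2  7.5]
lift 0.464481610529695 [ 0.2  0.3 -1.8] 15.0583
dot 156 [309.6 309.4] [0.5488 0.0452 0.109 ]
dot 154 [337.9 309.4] [0.5601 0.0454 0.109 ]
dot 130 [279.3 327.2] [0.5365 0.0364 0.109 ]
dot 171 [367.1 327.1] [0.5722 0.0371 0.109 ]
dot 25 [300.7 333.2] [0.5452 0.0337 0.109 ]
dot 22 [322.5 333.3] [0.5541 0.0338 0.109 ]
dot 21 [344.4 333.3] [0.5631 0.0339 0.109 ]
Y 132 [272.9 184.2] [0.5239 0.0769 0.033 ]
Y 126 [380.6 184.7] [0.5874 0.0777 0.033 ]
Y 213 [245.6 229.5] [0.5063 0.0478 0.033 ]
Y 205 [401.2 230.3] [0.6021 0.0491 0.033 ]
Y 7166 [323.8 279.5] [0.5551 0.0138 0.033 ]
Y 100 [261.2 251.6] [0.5153 0.033  0.033 ]
Y 101 [386.3 251.4] [0.5941 0.0346 0.033 ]
Y 4355 [ 43.9 354.8] [ 0.3531 -0.0535  0.033 ]
Y 178 [332.8 358.9] [ 0.5627 -0.0503  0.033 ]
[0.55394225 0.04739247 0.09993895] [-0.3 -2.9  2.9] 16.6417
```

Run:
```python
from h import *
r.sleep(.2); print(r.current_tool_pos(),F(),np.round(r.current_torque(),2))
d=shot('wrist'); save(d,'held2.png',(160,140,480,400),2.3)
P=cloud(d); H=hsv(d)
m=YEL(H)|(H[...,1]<60); 
for v in (285,295,305,309,315): print(v,P[v,[300,324,345]].round(4).tolist())
```

```text
[0.55396596 0.04717852 0.0999379 ] [-1.   0.   3.1] [0.13 0.23 0.  ]
285 [[0.545, 0.0559, 0.1088], [0.5543, 0.0561, 0.1088], [0.5625, 0.0563, 0.1089]]
295 [[0.5454, 0.0547, 0.1137], [0.5544, 0.0543, 0.113], [0.5623, 0.0546, 0.1132]]
305 [[0.5453, 0.0498, 0.113], [0.5545, 0.0486, 0.1111], [0.5626, 0.0493, 0.1119]]
309 [[0.5452, 0.0469, 0.1115], [0.5545, 0.0471, 0.1116], [0.5626, 0.0479, 0.1125]]
315 [[0.5451, 0.0437, 0.1109], [0.5546, 0.044, 0.1111], [0.5629, 0.0438, 0.1107]]
```

View pics/held2.png

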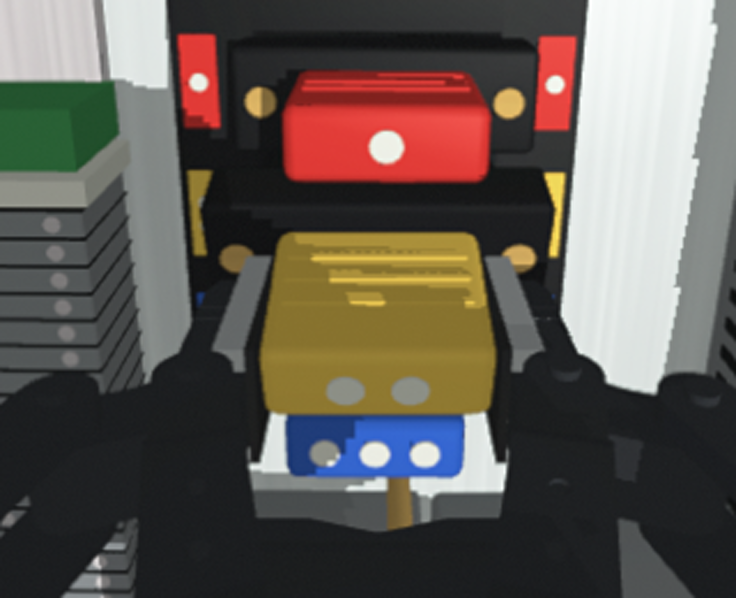

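The carrier 2 top face (v 294–318) slopes, so it has rolled about 12° in the jaws, probably by grazing carrier 1's grip on the transfer. I lift it, tilt the tool to square it up, set it down on free bench and regrasp.

```bash
cat >> h.py <<'E'
def topfit(d,zlo,zhi,ylo=None,yhi=None,x=None):
    P=cloud(d); H=hsv(d); m=(P[...,2]>zlo)&(P[...,2]<zhi)&((YEL(H))|(H[...,1]<60))
    if x is not None: m&=abs(P[...,0]-x)<.015
    if ylo is not None: m&=(P[...,1]>ylo)&(P[...,1]<yhi)
    Q=P[m]; A=np.c_[Q[:,:2]-Q[:,:2].mean(0),np.ones(len(Q))]; s=np.linalg.lstsq(A,Q[:,2],rcond=None)[0]
    return s.round(4),len(Q),Q.mean(0).round(4)
E
python3 - <<'E'
from h import *
d=shot('wrist'); print(topfit(d,.1095,.118,.042,.0545,.554))
P=cloud(d); H=hsv(d); m=RED(H)&(P[...,2]>.0815)&(P[...,2]<.088)&(abs(P[...,0]-.554)<.015)
Q=P[m]; print('c1 top',len(Q),np.nanmean(Q,0).round(4),np.polyfit(Q[:,1],Q[:,2],1).round(3))
p=r.current_tool_pos(); r.move_linear((p[0],p[1],.18),vel=.2)
r.move_to((.50,.22,.17),down(0)); 
d=shot('wrist'); print(r.current_tool_pos(),F())
print(topfit(d,.178,.192,.205,.2275,.50)); P=cloud(d); 
for v in range(285,322,4): print(v,P[v,[305,324,343]].round(4).tolist())
E
```

```text
(array([-0.002 ,  0.2005,  0.1121]), 1795, array([0.554 , 0.0489, 0.1121]))
c1 top 2054 [0.5538 0.082  0.083 ] [-0.005  0.083]
[0.50027017 0.2190532  0.16940287] [-0.2 -0.2 -0.8]
(array([-0.0006,  0.1714,  0.1813]), 2083, array([0.5001, 0.2215, 0.1813]))
285 [[0.4931, 0.2282, 0.1777], [0.5005, 0.2288, 0.1786], [0.5079, 0.2281, 0.1775]]
289 [[0.4932, 0.2276, 0.1797], [0.5005, 0.2277, 0.1797], [0.5078, 0.2282, 0.1805]]
293 [[0.4933, 0.2271, 0.1816], [0.5005, 0.2272, 0.1817], [0.5077, 0.2275, 0.1822]]
297 [[0.4932, 0.2252, 0.1813], [0.5005, 0.2258, 0.1822], [0.5077, 0.2254, 0.1817]]
301 [[0.4932, 0.2237, 0.1818], [0.5005, 0.2245, 0.1829], [0.5077, 0.2239, 0.182]]
305 [[0.4932, 0.2218, 0.1817], [0.5005, 0.2218, 0.1816], [0.5078, 0.2221, 0.1821]]
309 [[0.4931, 0.2196, 0.1811], [0.5005, 0.2199, 0.1815], [0.5079, 0.2197, 0.1811]]
313 [[0.4931, 0.2176, 0.1808], [0.5005, 0.2163, 0.179], [0.5078, 0.2185, 0.182]]
317 [[0.493, 0.2152, 0.1801], [0.5005, 0.2144, 0.179], [0.5081, 0.2145, 0.1791]]
321 [[0.4808, 0.0779, 0.0028], [0.5006, 0.0778, 0.0027], [0.5182, 0.1017, 0.034]]
```

Run:
```python
from h import *
o=(R.from_euler('x',-9.5,degrees=True)*R.from_quat(down(0))).as_quat()
r.move_linear((.50,.22,.10),rot=o,vel=.12)
d=shot('wrist'); H=hsv(d); P=cloud(d); m=YEL(H)&(P[...,2]>.09)&(P[...,2]<.125)&(abs(P[...,0]-.5)<.012)
r.move_linear((.50,.22,.062),vel=.1)
lower((.50,.22),.062,.050,.0015,4)
r.set_gripper(.8); 
r.move_linear((.50,.22,.15),vel=.2); r.move_to((.46,.22,.17),down(np.pi/2)); d=shot('wrist')
print(carrier(d,(.50,.22)),r.current_t()); save(d,'reset2.png')
```

```text
lower 0.05299999999999999 [0.5002 0.2201 0.0545] [-7.2 -1.4 20.6] 21.1167
(array([0.49872601, 0.22774202]), (15.31335735321045, 42.08864212036133), -0.0457763671875, 1038, np.float64(0.06601242479537363)) 23.7083
```

View pics/reset2.png

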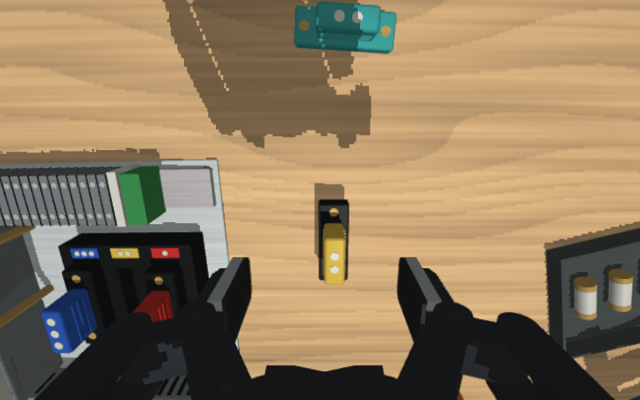

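The carrier stands upright again at (334,262), top at 66.0 mm. I regrasp it and carry it over higher this time.

Run:
```python
from h import *
w2=np.array([.5541,.0466]); c=(.4995,.2275)
pick(c,0.0)
r.move_linear((*c,.18),vel=.25); r.move_to((*w2,.18),down(.017))
r.move_linear((*w2,.103),vel=.15)
d=shot('wrist'); H=hsv(d)
m=(H[...,1]<60)&(H[...,2]>110); m[:270]=0; m[320:]=0; m[:,295:350]&=True; m[:,:295]=0; m[:,350:]=0
for a,uv,_ in blobs(m,20): print('dot',a,uv.round(1),ray(d,[uv],.112)[0].round(4))
for a,uv,_ in blobs(YEL(H),150): print('Y',a,uv.round(1),ray(d,[uv],.033)[0].round(4))
print(topfit(d,.109,.120,.038,.0545,.554))
print(r.current_tool_pos(),F(),r.current_t())
```

```text
grip 0.46310781399263484 [-2.6 -0.   6.4]
lift 0.46092272702657333 [-0.1  0.3 -1.3] 26.775
dot 174 [310.  303.4] [0.5494 0.0473 0.112 ]
dot 177 [337.5 303.5] [0.5604 0.0475 0.112 ]
Y 344 [249.  226.1] [0.5082 0.0485 0.033 ]
Y 314 [396.1 225.5] [0.6002 0.0505 0.033 ]
Y 5772 [323.8 282.7] [0.5557 0.0091 0.033 ]
Y 4436 [ 45.7 351.4] [ 0.3521 -0.0536  0.033 ]
Y 215 [332.3 356.8] [ 0.563 -0.052  0.033]
(array([ 0.0055, -0.0152,  0.1117]), 2173, array([0.5538, 0.0481, 0.1117]))
[0.55466368 0.0470459  0.10400766] [-0.5 -0.1 -0.1] 28.5417
```

Run:
```python
from h import *
w=np.array([.5539,.0475])
z=lower(w,.103,.086,.017,vel=.08)
z=lower(w,z,.076,.0025,12)
z=lower(w,z,.072,.001,15)
r.set_gripper(0.75); r.move_linear((*w,.16),vel=.25)
r.move_to((.53,.03,.22),down(np.pi/2)); 
d=shot('wrist'); P=cloud(d)
def top(xy):
    m=(abs(P[...,0]-xy[0])<.015)&(abs(P[...,1]-xy[1])<.005)&(P[...,2]>.05); return np.nanmedian(P[m][:,2]).round(4),m.sum()
print(top((.5535,.0826)),top((.5541,.0466)),top((.555,.0106)),r.current_t())
H=hsv(d)
for n,f in(('B',BLU),('R',RED)):
    for a,uv,m in blobs(f(H),30):
        p=ray(d,[uv],.102)[0]
        if p[1]<-.04 and abs(p[0]-.52)<.05: c=cv2.minEnclosingCircle(np.argwhere(m)[:,::-1].astype(np.float32)); print(n,a,c,ray(d,[c[0]],.102)[0].round(4))
r.move_to((.50,-.30,.32),down(np.pi/2)); d2=shot('wrist'); print(r.current_t())
import pickle; pickle.dump((d,d2),open('d3.pkl','wb'))
im=np.hstack([d['pixels'],d2['pixels']])[...,::-1]; cv2.imwrite('pics/p3.png',np.vstack([d['pixels'][80:380],d2['pixels'][:300]])[...,::-1])
```

```text
lower 0.086 [0.5536 0.0475 0.0855] [ 0.3 -0.7 -0. ] 28.9083
lower 0.076 [0.5538 0.0475 0.0758] [-0.4 -0.7 -0.9] 29.9083
lower 0.073 [0.5541 0.0475 0.075 ] [-8.8 -1.1 25.6] 30.6583
(np.float64(0.0838), np.int64(608)) (np.float64(0.0833), np.int64(402)) (np.float64(0.0832), np.int64(389)) 32.9917
B 175 ((170.4681854248047, 195.6454620361328), 15.487019538879395) [ 0.522  -0.0864  0.102 ]
R 138 ((137.5, 195.5), 15.572511672973633) [ 0.5218 -0.1119  0.102 ]
R 58 ((69.0, 229.5), 10.965956687927246) [ 0.5498 -0.1726  0.102 ]
R 423 ((32.0, 245.5), 21.476831436157227) [ 0.564  -0.2074  0.102 ]
34.3417
```

View pics/p3.png

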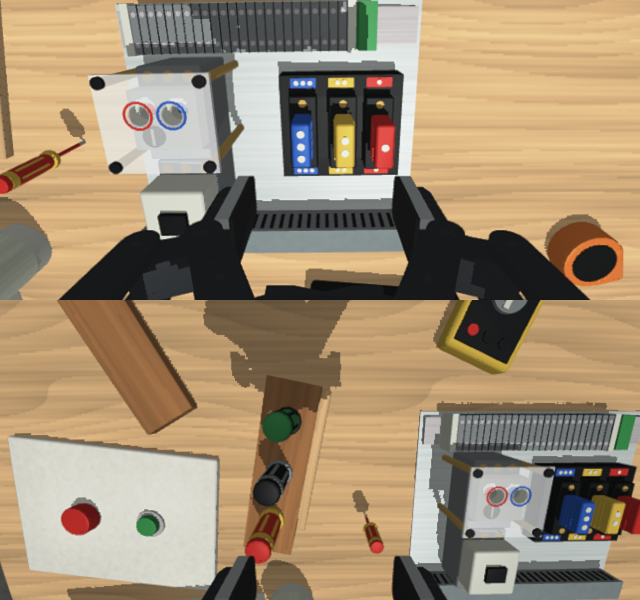

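Both carriers are seated (83.8, 83.3 and 83.2 mm tops), with the blue ring at (171,116) in the upper picture. In the lower one the insulated driver in the rack is at (262,535), the black at (270,485), the green at (283,425), and the small look-alike lies at (373,530).

Run:
```python
from h import *
import pickle
d,d2=pickle.load(open('d3.pkl','rb')); w1=pickle.load(open('d1.pkl','rb'))[0]
for nm,q in(('d2',d2),('w1',w1)):
    for a,uv,m in blobs(BLU(hsv(q)),20):
        c=cv2.minEnclosingCircle(np.argwhere(m)[:,::-1].astype(np.float32)); p=ray(q,[c[0]],.102)[0]
        if abs(p[0]-.52)<.03 and -.12<p[1]<-.05: print(nm,a,c,p.round(4))
    P=cloud(q)
    for n,xy in(('ins',(.555,-.354)),('blk',(.506,-.341)),('grn',(.45,-.333))):
        m=(P[...,2]>.1735)&(P[...,2]<.185)&(np.hypot(P[...,0]-xy[0],P[...,1]-xy[1])<.026)
        X=P[m]; 
        if len(X)>10:
            c=cv2.minEnclosingCircle((X[:,:2]*1000).astype(np.float32)); print(nm,n,len(X),np.round(c[0],1),round(c[1],1),X.mean(0).round(4))
```

```text
d2 73 ((520.5, 195.5), 10.977349281311035) [ 0.5213 -0.0857  0.102 ]
d2 ins 472 [ 551.4 -357.2] 12.0 [ 0.5494 -0.3565  0.1777]
d2 blk 590 [ 497.1 -346.9] 11.8 [ 0.4966 -0.3466  0.1777]
d2 grn 688 [ 443.2 -336.1] 12.0 [ 0.4432 -0.3359  0.1777]
w1 76 ((268.0, 164.5), 8.732224464416504) [ 0.5214 -0.0823  0.102 ]
```

Run:
```python
from h import *
c=(.5512,-.3573); a=np.radians(79)
r.move_to((*c,.23),down(a)); r.move_linear((*c,.145),vel=.12)
r.set_gripper(0,60); print('grip',r.current_opening(),F())
r.move_linear((*c,.29),vel=.15); print(r.current_opening(),F(),r.current_tool_pos(),r.current_t())
h=(.5217,-.0860); r.move_to((*h,.28),down(a)); r.sleep(.1)
d=shot('wrist'); s=shot('side'); sc=shot('scene')
import pickle; pickle.dump((d,s,sc),open('d4.pkl','wb')); print(r.current_tool_pos(),r.current_t())
u=proj(s,[(*h,.16)])[0].astype(int); v=proj(sc,[(*h,.16)])[0].astype(int); print(u,v)
A=[]
for q,w in((s,u),(sc,v)):
    A.append(cv2.resize(q['pixels'][w[1]-60:w[1]+60,w[0]-50:w[0]+50],(400,480),interpolation=cv2.INTER_CUBIC))
cv2.imwrite('pics/drv.png',np.hstack(A)[...,::-1]);
```

```text
grip 0.26562421052757895 [-1.6  0.6  5.6]
0.26204484818237295 [-0.4  0.3 -0.3] [ 0.55088426 -0.35708737  0.28881283] 37.3083
[ 0.52185416 -0.08679789  0.27982949] 38.6167
[333 169] [293 190]
```

View pics/drv.png

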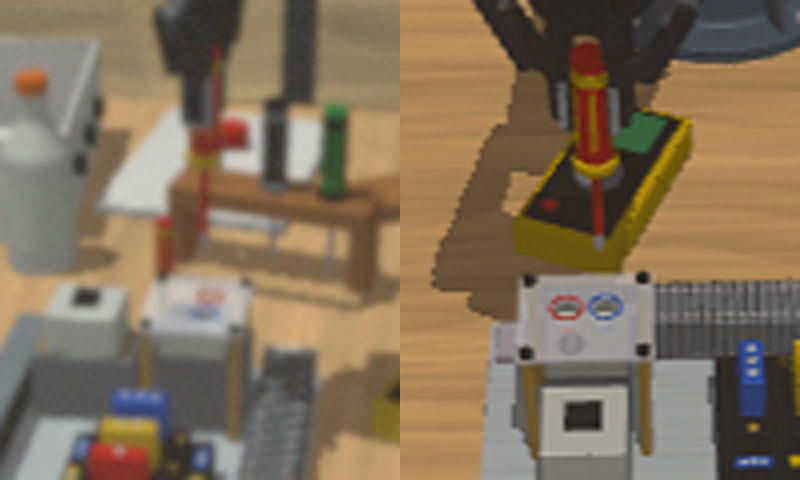

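The side crop (left) and scene crop (right) show the red/yellow driver held nearly vertical, tip at (204,245) / (598,245), above the guard's blue ring at (605,307). I lower to just above the guard and compare tip with ring at almost equal depth.

Run:
```python
from h import *
h=(.5217,-.0860)
r.move_linear((*h,.231),vel=.12); r.sleep(.1)
d=shot('wrist'); s=shot('side'); sc=shot('scene')
import pickle; pickle.dump((d,s,sc),open('d5.pkl','wb')); print(r.current_tool_pos(),F(),r.current_t())
A=[]
for q,k in((d,3.3),(sc,8)):
    w=proj(q,[(*h,.108)])[0]; n=int(200/k); u0,v0=(w-n).astype(int); print(w,u0,v0)
    A.append(cv2.resize(q['pixels'][v0:v0+2*n,u0:u0+2*n],(400,400),interpolation=cv2.INTER_CUBIC))
cv2.imwrite('pics/drv2.png',np.hstack(A)[...,::-1]);
```

```text
[ 0.5219657  -0.08605888  0.23166831] [-0.2 -0.2 -1.1] 39.425
[323.65993459 201.85738665] 263 141
[294.07036892 204.96070651] 269 179
```

View pics/drv2.png

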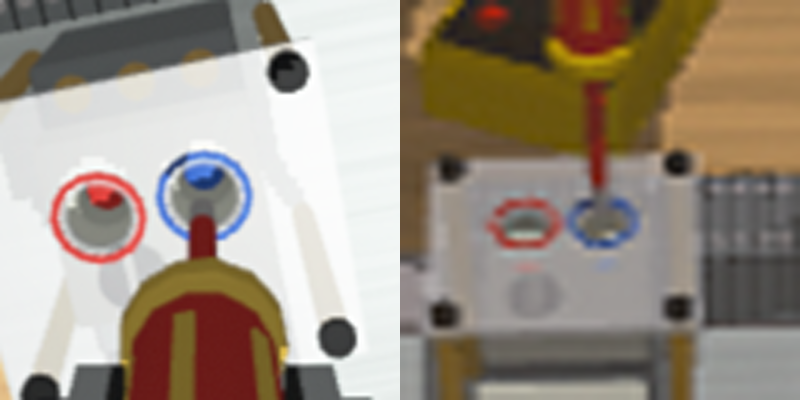

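Run:
```python
from h import *
import pickle
d,s,sc=pickle.load(open('d5.pkl','rb'))
for q,ring,tip in((d,(324.5,200.1),(323.9,202.2)),(sc,(294.4,206.5),(294,204.3))):
    print('ring',ray(q,[ring],.102)[0].round(4),'tip',ray(q,[tip],.1142)[0].round(4))
H=hsv(d)
for a,uv,m in blobs(BLU(H),30):
    c=cv2.minEnclosingCircle(np.argwhere(m)[:,::-1].astype(np.float32)); print(a,c,ray(d,[c[0]],.102)[0].round(4))
```

```text
ring [ 0.5222 -0.0854  0.102 ] tip [ 0.5201 -0.0855  0.1142]
ring [ 0.5214 -0.0854  0.102 ] tip [ 0.5255 -0.0859  0.1142]
195 ((418.5, 150.0), 13.463011741638184) [ 0.4966 -0.0074  0.102 ]
1236 ((425.5, 208.0), 31.89445686340332) [ 0.5443 -0.0068  0.102 ]
178 ((323.63739013671875, 199.7137451171875), 13.869171142578125) [ 0.5218 -0.086   0.102 ]
```

Run:
```python
from h import *
h=(.5221,-.0861)
r.set_gripper(0,90); r.move_linear((*h,.207),vel=.06); print(F(),r.current_tool_pos())
z=.207
while z>.190:
    z-=.001; r.move_linear((*h,z),vel=.04); r.sleep(.05); f=F(); print(round(z,4),np.round(r.current_tool_pos(),4),f)
    if f[2]>10: break
print(r.current_t())
```

```text
[-0.5 -0.5 -0.9] [ 0.52206645 -0.08609868  0.20677047]
0.206 [ 0.5222 -0.0861  0.2062] [-0.1 -0.4 -0.5]
0.205 [ 0.5221 -0.0861  0.205 ] [-0.5  0.4 -0.6]
0.204 [ 0.5221 -0.0861  0.204 ] [ 0.9  0.4 -1.5]
0.203 [ 0.5222 -0.0861  0.2031] [ 0.2 -0.3  0.4]
0.202 [ 0.5222 -0.0861  0.2021] [0.1 0.4 1.5]
0.201 [ 0.5222 -0.0861  0.2011] [0.7 0.3 2.2]
0.2 [ 0.5222 -0.0861  0.2001] [0.1 0.5 4.6]
0.199 [ 0.5222 -0.0861  0.1991] [ 0.3 -1.1  3.6]
0.198 [ 0.5223 -0.0862  0.1984] [-0.9  0.6  7.7]
0.197 [ 0.5226 -0.0862  0.1981] [-1.6  0.4 13.8]
43.1917
```

Run:
```python
from h import *
r.sleep(.5); print(F(),r.current_tool_pos(),r.current_opening())
d=shot('wrist'); sc=shot('scene')
P=cloud(sc)
A=[d['pixels'][80:380,120:520],cv2.resize(sc['pixels'][150:270,150:310],(400,300),interpolation=cv2.INTER_CUBIC)]
cv2.imwrite('pics/fin.png',np.hstack(A)[...,::-1]); print(r.current_t())
```

```text
[-1.7  0.8 14.6] [ 0.52262486 -0.086209    0.19810835] 0.2582422592650385
43.7917
```

View pics/fin.png

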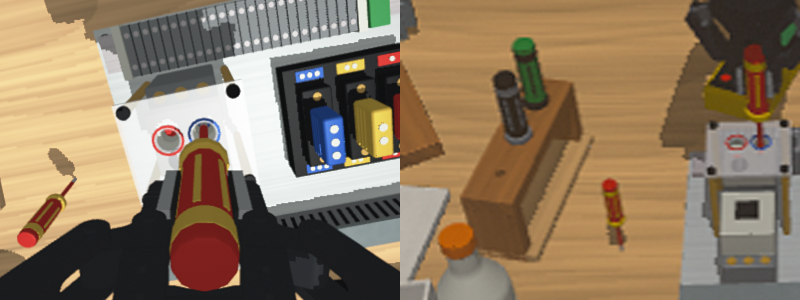

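The driver goes down through the blue-ringed hole ((205,130) left, (760,142) right). The carriers stay seated and the other tools are untouched. The push is steady at 14.6 N against the stop, so I hand in.

```bash
python3 -c "
from h import *
r.hand_in(); print(F(),r.current_t())"
```

```text
the job is handed in; nothing more can be done
the job is handed in; nothing more can be done
```

I handed the job in at about 44 s with both carriers home and the insulated screwdriver holding the blue reset button in.

- **Carriers:** Carrier 1 (red) went into way 1 first, then carrier 2 (yellow) into way 2. Their tops measured 83.8 and 83.3 mm, against 83.2 mm for the carrier already in the blue way.
- **Mishap:** On the first try carrier 2 rolled about 10° in the jaws, probably by grazing carrier 1's grip on the way over. I set it upright on free bench, regrasped it and carried it over higher. Carrier 1 still measured as seated afterwards.
- **Reset button:** The larger red-and-yellow driver from the rack went through the blue-ringed hole. The force rose over about 5 mm of travel and then stopped hard. It was steady at 14.6 N half a second later, with the gripper still holding the driver.
- **Disagreement:** Just above the guard, the wrist and scene cameras differed by about 5 mm on the tip's x position. That fits the tip sitting about 4 mm lower than assumed, and the button contact height roughly agreed with that.
- **Other things:** I did not touch the red test button or the turquoise look-alike. The green and black drivers, the glue bottle and the small look-alike driver looked undisturbed in the last pictures. The tape measure was last seen undisturbed before I fetched the driver, and I did not go near it after that.

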